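# Put the colour-coded chopping boards away from the drainer into the board rack

## Task

The four colour-coded chopping boards in the dish drainer are dry: move each one into the steel board rack, into the slot whose clips have its own colour, so that the whole row stands in the order of the clips. Lower every board in without dropping it, so that it stands fully down in its slot on its long edge, upright and centred from front to back, and do not disturb the washing-up bottle and the mug.

Things in the scene. Friction and masses are not known exactly. Their poses are not given: they have to be found in the camera images.
- red_board (a point): Loose red plastic chopping board, 220 x 130 mm, 12 mm thick, 0.33 kg, hand hole near one short end. Point: its centre, 65 mm below the top edge; x along the length, y across the thickness, z up. It stands on a long edge in a slot of the fixed dish drainer, like the other three boards: lower edge 24 mm, top edge 154 mm above the worktop.
- blue_board (a point): Loose blue plastic chopping board, 220 x 130 mm, 12 mm thick, 0.33 kg, hand hole near one short end. Point: its centre, 65 mm below the top edge; x along the length, y across the thickness, z up. Drainer slots are 60 mm apart and 20 mm wide, between prongs that reach 69 mm above the worktop; the basket wall is 76 mm high.
- green_board (a point): Loose green plastic chopping board, 220 x 130 mm, 12 mm thick, 0.33 kg, hand hole near one short end. Point: its centre, 65 mm below the top edge; x along the length, y across the thickness, z up. A fixed cutlery cup, with cutlery up to 0.19 m above the worktop, hangs on the drainer's far end, 0.13 to 0.185 m from the boards' centres along +x.
- yellow_board (a point): Loose yellow plastic chopping board, 220 x 130 mm, 12 mm thick, 0.33 kg, hand hole near one short end. Point: its centre, 65 mm below the top edge; x along the length, y across the thickness, z up. The drainer is fixed, its four slots as given with the blue board.
- slot_red (a point): Slot of the steel wire board rack with a flat red clip (42 mm wide) at each end. Point: middle of the slot's floor, 24 mm above the worktop; x along the slot, y across it, z up. Wire hoops 70 mm before and behind the middle bound each slot: 20 mm wide up to 51 mm above its floor, flaring to 36 mm at the hoops' tops, 79 mm above the floor.
- slot_blue (a point): Slot of the steel wire board rack with a flat blue clip (42 mm wide) at each end. Point: middle of the slot's floor, 24 mm above the worktop; x along the slot, y across it, z up. The hoops are as given with the red slot. A released board may lean a little against the wires.
- slot_green (a point): Slot of the steel wire board rack with a flat green clip (42 mm wide) at each end. Point: middle of the slot's floor, 24 mm above the worktop; x along the slot, y across it, z up. Slots are 60 mm apart along y, in one fixed rack. Hoops as with the red slot.
- slot_yellow (a point): Slot of the steel wire board rack with a flat yellow clip (42 mm wide) at each end. Point: middle of the slot's floor, 24 mm above the worktop; x along the slot, y across it, z up. The clips lie lower than the slot's floor. Hoops as with the red slot.
- soap: Bystander: green bottle of washing-up liquid, 64 mm in diameter, 190 mm tall, yellow band, white cap, loose, 0.45 kg, standing on the worktop to the left of the racks. Origin: centre of its underside.
- mug: Bystander: white mug, 80 mm in diameter, 95 mm tall, loose, 0.32 kg, standing on the worktop to the right of the racks, its handle away from them. Origin: centre of its underside.
There are look-alikes about, which are no part of the job. Of the things shaped like the part that bears green_board, the green one is meant.

How it is judged:
At the end, for the whole second after the job is handed in: Each board rests, released, in the slot of its colour: centre within 20 mm along and 15 mm across the slot, 57 to 71 mm above its floor, leaning under 0.26 rad, within 0.15 rad of the slot's line; bottle and mug upright (0.1 rad), within 30 mm of their places (x of red_board in the frame of slot_red between -0.02 and 0.02 m and y of red_board in the frame of slot_red between -0.015 and 0.015 m and z of red_board in the frame of slot_red between 0.057 and 0.071 m and angle between each of red_board, blue_board, green_board, yellow_board's own z axis and vertical below 0.26 rad and angle between the x axis of red_board and the x axis of slot_red, either way round below 0.15 rad and linear speed of each of board_red, board_blue, board_green, board_yellow below 0.02 m/s and angular speed of each of board_red, board_blue, board_green, board_yellow below 0.1 rad/s and x of blue_board in the frame of slot_blue between -0.02 and 0.02 m and y of blue_board in the frame of slot_blue between -0.015 and 0.015 m and z of blue_board in the frame of slot_blue between 0.057 and 0.071 m and angle between the x axis of blue_board and the x axis of slot_blue, either way round below 0.15 rad and x of green_board in the frame of slot_green between -0.02 and 0.02 m and y of green_board in the frame of slot_green between -0.015 and 0.015 m and z of green_board in the frame of slot_green between 0.057 and 0.071 m and angle between the x axis of green_board and the x axis of slot_green, either way round below 0.15 rad and x of yellow_board in the frame of slot_yellow between -0.02 and 0.02 m and y of yellow_board in the frame of slot_yellow between -0.015 and 0.015 m and z of yellow_board in the frame of slot_yellow between 0.057 and 0.071 m and angle between the x axis of yellow_board and the x axis of slot_yellow, either way round below 0.15 rad and distance of each of soap, mug from where it was at the start of the episode below 0.03 m and angle between each of soap, mug's own z axis and vertical below 0.1 rad); the robot touches nothing.
It fails at once if a board falls freely (not held, faster than 0.8 m/s: dropped more than about 3 cm) ((linear speed of board_red above 0.8 m/s and contact force between board_red and the fingers below 0.5 N) or (linear speed of board_blue above 0.8 m/s and contact force between board_blue and the fingers below 0.5 N) or (linear speed of board_green above 0.8 m/s and contact force between board_green and the fingers below 0.5 N) or (linear speed of board_yellow above 0.8 m/s and contact force between board_yellow and the fingers below 0.5 N)).
It fails at once if the bottle is pushed more than 3 cm or tipped (distance of soap from where it was at the start of the episode above 0.03 m or angle between soap's own z axis and vertical above 0.3 rad).
It fails at once if the mug is pushed more than 3 cm or tipped (distance of mug from where it was at the start of the episode above 0.03 m or angle between mug's own z axis and vertical above 0.3 rad).
It also fails if it takes over 115 s, if anything falls off the work surface, if the arm or the gripper's body presses on something with over 40 N, if the wrist force passes 120 N, or if a joint passes its speed limit or range.

## Robot

A 6-joint arm with a two-finger parallel gripper is mounted at the origin on the work surface. World frame = base frame: x ahead of the robot, y to its left, z up, the work surface at z = 0. Lengths are in m, angles in rad, forces in N, time in s.
With the tool pointing down it reaches from about 0.25 to 0.775 m from the base axis. Payload 4 kg.
Tool frame: the origin (TCP) lies on the centre line of the jaws, within the pads' length; the fingertips stand 25 mm ahead of it and the grasp point (between the pads) lies 6 mm ahead of it; z points along the fingers, y is the line along which they close (so a half turn about z gives the same grasp; the last joint's range is limited). The gripper opens to 85 mm and grips with 20 to 120 N. Pads are 22 mm wide; open, the fingers measure 114 mm over their backs; the gripper's body (76 mm by 85 mm) begins 54 mm behind the grasp point. The pads swing forward as they close: fully open they stand 13 mm farther back than shut.
Start: joints at [-1.398, 0.087, 1.371, -0, 1.684, -0.103], TCP at [0.15, -0.529, 0.256] pointing down, gripper open.
Joint ranges: [-3.1, 3.1], [-0.76, 2.03], [0.27, 2.55], [-1.08, 4.22], [0.17, 2.65], [-2.57, 2.57]. Speed limits (rad/s): [2.79, 2.79, 3.14, 3.14, 3.14, 3.14].

## Interface

Orientations are given as a rotation vector (axis times angle).
In Python, from rig import bot gives the robot as it stands. The module is installed in compiled form; this text tells all that it offers.
- The arm moves only by the shell command python3 -m handwheel 'ROWS' [FORCE]. ROWS is JSON, a list that holds one entry, the list of rows, each a list of 7 numbers: the turn, a rotation vector about the tool's x, y, z in units of 180 degrees (1.0 is 180 degrees), then the shift along the tool's x, y, z in units of 0.5 m (1.0 is 0.5 m), then the closure, from 0 (fully open) to 1 (shut). A call has 1 to 8 rows; each row is the pose to reach, as a shift and turn from the pose commanded when the call began, along the tool's axes at that moment, turning the shorter way round; what a row does not reach only later rows make up. A row lasts 1/8 s, in which the tool goes at most 62.5 mm and 10.7 degrees, less where a joint would pass 70% of its speed; a pose out of reach is approached as far as the arm can. A call with a number of a shift or a turn outside -1 to 1 is refused whole. A call with a gripper value outside its range is refused whole. The fingers move at their own pace and stop on an object; FORCE is the grip in N (left out, the last holds). Time passes only in rows, so rows that repeat a pose let the fingers close. It gives the time, the measured TCP pose, the force, the opening and the grip force at its end, in the units of the state.
- bot.observe(): the state, without advancing time (a new reading comes with each control period).
- bot.camera(name): name is "scene" or "top" or "wrist"; returns a dict with "img" (384x512x3 uint8, red, green, blue), "range_z" (384x512 float32, m along the optical axis (not along the pixel's ray), 0 where there is no reading), "fx", "fy", "cx", "cy" (pixels), "k1" (the pictures are not rectified: a ray, as slopes to the right and down, at radius r is drawn at 1 + k1 r^2 times it, then the intrinsics apply), "R" (3x3) and "t" (3): a world point X has camera coordinates R X + t. Camera axes: x right, y down, z forward; pixel columns grow to the right and rows downward; lengths in m; the calibration is good to about 2 mm. A picture is of the moment at which its call begins.
- bot.hand_in(): hands the job in; it is judged then, once.
The state is a dict: "t": time; "joints": joint angles; "qvel": joint speeds; "effort": joint torques, N m; "ee_pos": TCP position; "ee_rot": TCP orientation; "contact_force": force on the tool from outside, world axes, zero at the start; "ft_torque": the same for the moment, N m; "finger_gap": finger opening in m; "finger_force": force on a finger pad.
Only numpy, scipy, OpenCV 4.12 (cv2) and the standard library are available. Lean on these libraries where they do the work, as an engineer would, in place of code of your own. Each camera call takes 0.05 s, during which the arm holds its last target. There are 200 camera calls.

## Working session

There is one attempt and no reset: what is moved stays moved. The work goes in short steps, Python scripts to look and compute and a shell command to move; the robot and the scene stay as the last step left them, time stands still between calls to the robot, and variables do not carry over. Pictures are saved under pics/ and viewed, at most 14 in all, crops included, and the job is handed in when it is done.

```bash
mkdir -p pics; cat > h.py <<'E'
import numpy as np, cv2
from rig import bot
def save(name,fn,crop=None,s=1):
    c=bot.camera(name); im=c["img"][:,:,::-1]
    if crop: im=im[crop[1]:crop[3],crop[0]:crop[2]]
    if s!=1: im=cv2.resize(im,None,fx=s,fy=s,interpolation=cv2.INTER_CUBIC)
    cv2.imwrite("pics/"+fn,im); return c
def cloud(c):
    K=np.array([[c["fx"],0,c["cx"]],[0,c["fy"],c["cy"]],[0,0,1.]])
    h,w=c["range_z"].shape
    u,v=np.meshgrid(np.arange(w),np.arange(h))
    p=np.stack([u,v],-1).reshape(-1,1,2).astype(float)
    n=cv2.undistortPoints(p,K,np.array([c["k1"],0,0,0,0.])).reshape(h,w,2)
    z=c["range_z"]
    X=np.dstack([n[...,0]*z,n[...,1]*z,z])
    return (X-c["t"])@c["R"]   # R^T (X-t)
E
python3 - <<'E'
from h import *
print(bot.observe())
for n in("scene","top"):
    c=save(n,n+"0.png"); print(n,c["R"].round(3).tolist(),np.round(-c["R"].T@c["t"],3),c["fx"],c["k1"])
    np.savez("pics/"+n+"0.npz",img=c["img"],P=cloud(c),z=c["range_z"])
E
```

```text
{'t': 0.0, 'joints': array([-1.39808704e+00,  8.79812240e-02,  1.37230918e+00,  2.31050260e-06,
        1.68359533e+00, -1.03123777e-01]), 'qvel': array([-0.00283906,  0.00044427, -0.00137221, -0.00049294, -0.00110661,
        0.00075221]), 'effort': array([ 7.09579672e-04, -3.51857615e+01, -3.13271177e+01, -1.07425030e-04,
        1.04732430e-02,  3.55258607e-06]), 'ee_pos': array([ 0.14969667, -0.52876276,  0.25509687]), 'ee_rot': array([-3.10949185e+00, -4.31590633e-01,  1.21603331e-04]), 'contact_force': array([0.70002994, 0.36246381, 0.17769443]), 'ft_torque': array([0.00142522, 0.04386627, 0.03485916]), 'finger_force': 0.0, 'finger_gap': 0.08524571519256247}
scene [[0.514, 0.858, -0.009], [0.742, -0.449, -0.498], [-0.431, 0.249, -0.867]] [ 0.886 -0.257  0.998] 353.61550253178945 0.02896109462436175
top [[0.023, -1.0, 0.018], [-0.983, -0.026, -0.184], [0.184, -0.013, -0.983]] [0.123 0.006 1.771] 484.2476919746062 -0.20574855555805316
```

View pics/scene0.png

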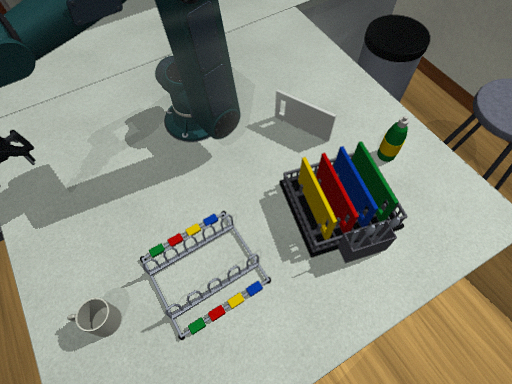

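View pics/top0.png

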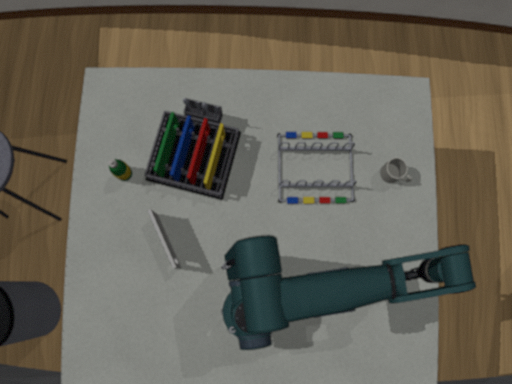

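The scene view shows yellow, red, blue and green boards in the drainer, at about (318,197), (338,190), (355,185) and (375,178). There is also a white look-alike board at (305,115), which is not part of the job. The rack clips at the front edge run green, red, yellow, blue at (197,325), (217,313), (236,300), (254,288). The bottle is at (393,140) and the mug at (93,317). Next I'll measure with colour masks and depth.

```bash
cat > m.py <<'E'
from h import *
def mask(img,col):
    hsv=cv2.cvtColor(img,cv2.COLOR_RGB2HSV); H,S,V=[hsv[...,i].astype(int) for i in range(3)]
    r={'red':(H<8)|(H>172),'yellow':(H>18)&(H<32),'green':(H>50)&(H<80),'blue':(H>105)&(H<125)}[col]
    return r&(S>140)&(V>50)
E
python3 - <<'E'
from m import *
for n in("scene","top"):
    d=np.load("pics/"+n+"0.npz"); img,P=d["img"],d["P"]
    for col in('red','blue','green','yellow'):
        m=mask(img,col)&(d["z"]>0)
        b=m&(P[...,2]>.135)&(P[...,2]<.17)&(P[...,1]>.05)
        # largest comp
        Q=P[b]; 
        if len(Q)>10:
            c=Q[:,:2].mean(0); dd=Q[:,:2]-c
            (mx,my),(w,h),a=cv2.minAreaRect((Q[:,:2]*1000).astype(np.float32))
            print(n,col,'top pts',len(Q),c.round(4),'zmax',np.percentile(Q[:,2],95).round(4),'rect',round(mx),round(my),round(w),round(h),round(a,1))
        k=(m&(P[...,2]<.06)&(P[...,0]>.2)).astype(np.uint8)
        N,L,st,ce=cv2.connectedComponentsWithStats(k)
        for i in range(1,N):
            if st[i,4]>12: print('   low',col,ce[i].round(),st[i,4],np.median(P[L==i],0).round(4))
    # everything near top
    for nm,lo,hi,box in(('mug',.08,.11,(.2,-.6,.6,-.2)),('tall',.16,.22,(.2,.1,.8,.7))):
        b=(P[...,2]>lo)&(P[...,2]<hi)&(P[...,0]>box[0])&(P[...,1]>box[1])&(P[...,0]<box[2])&(P[...,1]<box[3])
        Q=P[b]; 
        if len(Q): print(nm,Q.min(0).round(3),Q.max(0).round(3),Q.mean(0).round(3))
E
```

```text
scene red top pts 491 [0.5684 0.1976] zmax 0.1571 rect 561 201 15 219 77.5
   low red [318. 176.] 13 [0.4628 0.2183 0.054 ]
   low red [329. 200.] 101 [0.5498 0.1969 0.05  ]
   low red [343. 225.] 74 [0.6397 0.1797 0.0499]
   low red [175. 240.] 116 [ 0.4138 -0.2602  0.0191]
   low red [216. 313.] 156 [ 0.6615 -0.2525  0.0197]
scene blue top pts 473 [0.5772 0.2582] zmax 0.1572 rect 569 262 14 220 77.2
   low blue [350. 197.] 53 [0.5822 0.2551 0.0548]
   low blue [362. 220.] 72 [0.6528 0.2392 0.0501]
   low blue [210. 220.] 100 [ 0.409  -0.1399  0.0191]
   low blue [254. 288.] 135 [ 0.6578 -0.1333  0.0194]
scene green top pts 391 [0.5629 0.3653] zmax 0.1572 rect 549 359 131 289 41.1
   low green [380. 210.] 27 [0.6607 0.3023 0.0538]
   low green [156. 250.] 114 [ 0.4151 -0.3201  0.0195]
   low green [196. 325.] 157 [ 0.6636 -0.3116  0.0201]
scene yellow top pts 462 [0.5505 0.1397] zmax 0.157 rect 543 143 14 221 77.5
   low yellow [456. 124.] 14 [ 0.2465  1.5974 -0.7525]
   low yellow [388. 152.] 92 [0.5084 0.4662 0.0472]
   low yellow [468. 160.] 16 [ 0.4756  1.4447 -0.7492]
   low ye
[... 2073 characters left out ...]
. 200.] 48 [ 0.4063 -0.1416  0.0182]
top green top pts 250 [0.5655 0.3403] zmax 0.1601 rect 538 358 118 293 44.6
   low green [338. 135.] 42 [ 0.6593 -0.3136  0.021 ]
   low green [340. 200.] 38 [ 0.411  -0.3204  0.021 ]
top yellow top pts 260 [0.5388 0.1431] zmax 0.1607 rect 541 144 14 220 77.1
   low yellow [306. 135.] 53 [ 0.6567 -0.193   0.0194]
   low yellow [223. 138.] 17 [0.6254 0.1213 0.0526]
   low yellow [220. 151.] 14 [0.5752 0.1295 0.049 ]
   low yellow [127. 175.] 20 [0.4752 0.4628 0.0492]
   low yellow [308. 200.] 51 [ 0.4075 -0.2014  0.0192]
mug [ 0.46  -0.573  0.08 ] [ 0.563 -0.211  0.109] [ 0.505 -0.454  0.093]
tall [0.433 0.119 0.16 ] [0.735 0.505 0.197] [0.593 0.304 0.17 ]
```

```bash
cat >> m.py <<'E'
from scipy.spatial.transform import Rotation as R
def goto(x,y,z,psi):
    s=bot.observe(); T=R.from_rotvec(s["ee_rot"])
    D=R.from_matrix(np.array([[np.cos(psi),np.sin(psi),0],[np.sin(psi),-np.cos(psi),0],[0,0,-1]]))
    d=T.inv().apply(np.array([x,y,z])-s["ee_pos"])/.5
    print('turn',((T.inv()*D).as_rotvec()/np.pi).round(4),'shift',d.round(4),'t',s["t"])
def edges(d,C,y0=.05,y1=.4,x0=.3,zl=.147,zt=.154):
    P=d["P"]
    for col in('green','blue','red','yellow'):
        b=mask(d["img"],col)&(d["z"]>0)&(P[...,2]>zl)&(P[...,2]<.17)&(P[...,1]>y0)&(P[...,1]<y1)&(P[...,0]>x0)
        Q=P[b]
        if len(Q)<20: print(col,len(Q)); continue
        Q=C+(Q-C)*((C[2]-zt)/(C[2]-Q[:,2:3]))
        (mx,my),(w,h),a=cv2.minAreaRect((Q[:,:2]*1000).astype(np.float32))
        print(col,len(Q),round(mx,1),round(my,1),round(w),round(h),round(a,1))
E
python3 - <<'E'
from m import *
for n in("scene","top"):
    c=bot.camera(n); C=-c["R"].T@c["t"]; d=dict(img=c["img"],P=cloud(c),z=c["range_z"])
    print(n); edges(d,C)
    if n=="scene":
        im=cv2.resize(c["img"][80:270,250:440,::-1],None,fx=3,fy=3,interpolation=cv2.INTER_CUBIC); cv2.imwrite("pics/crop1.png",im)
goto(.580,.320,.315,-.222)
E
```

```text
scene
green 271 583.3 318.9 17 218 75.6
blue 332 570.3 260.8 16 220 76.6
red 353 561.0 199.8 16 221 77.6
yellow 344 543.1 142.1 15 221 76.6
top
green 205 579.4 318.5 14 213 77.3
blue 222 567.1 261.5 14 219 77.0
red 228 559.4 200.9 14 221 77.2
yellow 221 540.8 143.3 13 218 77.2
turn [-5.000e-04  1.000e-04  1.584e-01] shift [ 1.2904 -1.3996 -0.1167] t 0.2
```

View pics/crop1.png

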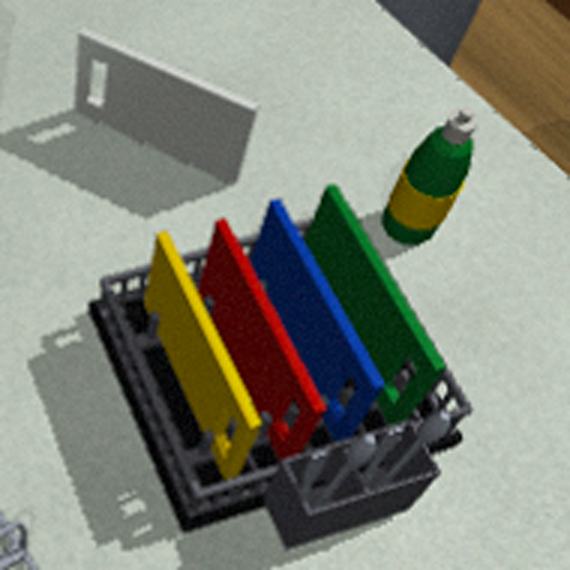

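Two boards fit the green board's shape. The white one at scene (305,115) lies outside the drainer, and the green one at (375,178) stands in a drainer slot with its hand hole at the +x end. The green one is meant, and the crop confirms it. I'll move above it.

```bash
python3 -m handwheel '[[[0,0,0.05,0.15,-0.15,-0.1167,0.2],[0,0,0.1,0.25,-0.25,-0.1167,0.4],[0,0,0.158,0.35,-0.35,-0.1167,0.5],[0,0,0.158,0.45,-0.45,-0.1167,0.5],[0,0,0.158,0.55,-0.55,-0.1167,0.5],[0,0,0.158,0.645,-0.7,-0.1167,0.5],[0,0,0.158,0.645,-0.7,-0.1167,0.5],[0,0,0.158,0.645,-0.7,-0.1167,0.5]]]' 60
python3 -c "
from m import *
goto(.581,.3187,.315,-.225);print(bot.observe()['finger_gap'])"
```

```text
t: 1.2
ee_pos: [0.3651, -0.1024, 0.3148]
ee_rot: [3.122, -0.344, 0.001]
contact_force: [0.6, -0.6, -0.4]
finger_gap: 0.0427
finger_force: 0.0
turn [ 0.     -0.0003  0.0017] shift [ 2.379e-01 -9.162e-01 -3.000e-04] t 1.2
0.042653768071151094
```

```bash
python3 -m handwheel '[[[0,0,0.0015,0.03,-0.12,0,0.5],[0,0,0.0015,0.06,-0.24,0,0.5],[0,0,0.0015,0.09,-0.36,0,0.5],[0,0,0.0015,0.12,-0.48,0,0.5],[0,0,0.0015,0.15,-0.6,0,0.5],[0,0,0.0015,0.18,-0.72,0,0.5],[0,0,0.0015,0.21,-0.84,0,0.5],[0,0,0.0015,0.238,-0.916,0,0.5]]]'
python3 -m handwheel '[[[0,0,0,0,0,0,0.5],[0,0,0,0,0,0,0.5]]]'
python3 - <<'E'
from m import *
c=save("wrist","w1.png"); C=-c["R"].T@c["t"]; print(C)
d=dict(img=c["img"],P=cloud(c),z=c["range_z"]); edges(d,C); print(bot.observe()['ee_pos'])
goto(.581,.3187,.145,-.225)
E
```

```text
t: 2.2
ee_pos: [0.5814, 0.319, 0.3133]
ee_rot: [3.121, -0.35, -0.002]
contact_force: [0.5, -0.2, 0.2]
finger_gap: 0.0428
finger_force: 0.0
t: 2.45
ee_pos: [0.5809, 0.3158, 0.3142]
ee_rot: [3.121, -0.353, -0.001]
contact_force: [0.4, 0.1, -0.8]
finger_gap: 0.0427
finger_force: 0.0
[0.65832277 0.29783177 0.43116897]
green 3097 582.9 320.4 11 216 77.1
blue 2920 590.1 258.1 13 175 77.0
red 3690 561.5 204.4 14 217 77.1
yellow 3708 544.1 147.8 16 217 77.2
[0.58081943 0.31534684 0.31499399]
turn [ 0.0001 -0.0001 -0.0003] shift [-0.0012 -0.0068  0.34  ] t 2.5
```

View pics/w1.png

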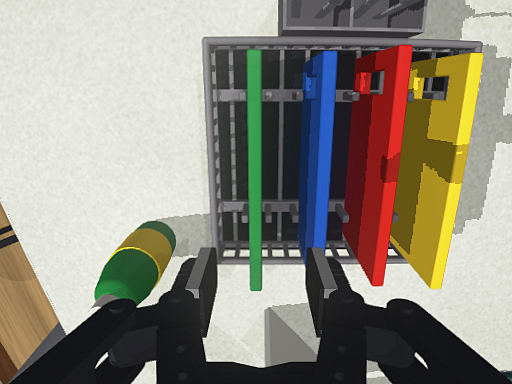

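Wrist view: the green board stands at column 255, between the fingers (205 and 318), with nothing else in the way. I'll descend with a small sideways correction and close.

```bash
python3 -m handwheel '[[[0,0,0,0,-0.009,0.06,0.5],[0,0,0,0,-0.009,0.13,0.5],[0,0,0,0,-0.009,0.2,0.5],[0,0,0,0,-0.009,0.27,0.5],[0,0,0,0,-0.009,0.31,0.5],[0,0,0,0,-0.009,0.34,0.5],[0,0,0,0,-0.009,0.34,0.5],[0,0,0,0,-0.009,0.34,0.5]]]'
python3 -m handwheel '[[[0,0,0,0,0,0,0.7],[0,0,0,0,0,0,0.9],[0,0,0,0,0,0,1],[0,0,0,0,0,0,1],[0,0,0,0,0,0,1],[0,0,0,0,0,0,1]]]' 70
```

```text
t: 3.5
ee_pos: [0.5828, 0.3209, 0.1463]
ee_rot: [-3.12, 0.353, -0.004]
contact_force: [0.5, 0.5, 0.7]
finger_gap: 0.0429
finger_force: 0.0
t: 4.25
ee_pos: [0.5826, 0.3209, 0.1459]
ee_rot: [-3.121, 0.353, -0.003]
contact_force: [-0.6, -0.2, 5.5]
finger_gap: 0.0114
finger_force: 69.0
```

Gripped: the opening is 11.4 mm at 69 N. I'll lift slowly.

```bash
python3 -m handwheel '[[[0,0,0,0,0,-0.03,1],[0,0,0,0,0,-0.07,1],[0,0,0,0,0,-0.12,1],[0,0,0,0,0,-0.17,1],[0,0,0,0,0,-0.23,1],[0,0,0,0,0,-0.29,1],[0,0,0,0,0,-0.34,1],[0,0,0,0,0,-0.34,1]]]'
python3 -c "
from m import *
goto(.537,-.3165,.315,.029)"
```

```text
t: 5.25
ee_pos: [0.5827, 0.321, 0.3186]
ee_rot: [-3.118, 0.353, -0.009]
contact_force: [-0.1, -0.0, -2.2]
finger_gap: 0.0105
finger_force: 68.4
turn [-0.001  -0.0018 -0.0809] shift [0.1955 1.2632 0.0033] t 5.25
```

```bash
python3 -m handwheel '[[[0,0,0,0,0.05,0,1],[0,0,0,0.02,0.12,0,1],[0,0,0,0.03,0.2,0,1],[0,0,0,0.05,0.29,0,1],[0,0,0,0.06,0.38,0,1],[0,0,0,0.07,0.47,0,1],[0,0,0,0.09,0.56,0,1],[0,0,0,0.1,0.65,0,1]]]'
python3 -m handwheel '[[[0,0,-0.01,0.01,0.09,0,1],[0,0,-0.02,0.02,0.18,0,1],[0,0,-0.03,0.04,0.27,0,1],[0,0,-0.05,0.05,0.36,0,1],[0,0,-0.065,0.06,0.45,0,1],[0,0,-0.08,0.08,0.53,0,1],[0,0,-0.081,0.092,0.59,0,1],[0,0,-0.081,0.0955,0.613,0,1]]]'
python3 -m handwheel '[[[0,0,0,0,0,0,1],[0,0,0,0,0,0,1]]]'
python3 - <<'E'
from m import *
c=save("wrist","w2.png"); P=cloud(c)
goto(.537,-.3165,.225,.029)
for col in('red','green','blue','yellow'):
    k=(mask(c["img"],col)&(P[...,2]<.06)&(c["range_z"]>0)).astype(np.uint8)
    N,L,st,ce=cv2.connectedComponentsWithStats(k)
    for i in range(1,N):
        if st[i,4]>60: print(col,ce[i].round(),st[i,4],np.median(P[L==i],0).round(4))
C=-c["R"].T@c["t"]; edges(dict(img=c["img"],P=P,z=c["range_z"]),C,-.5,0)
b=mask(c["img"],'green')&(P[...,2]>.2)
Q=P[b]; print(len(Q),Q.min(0).round(3),Q.max(0).round(3))
E
```

```text
t: 6.25
ee_pos: [0.5575, -0.0088, 0.3128]
ee_rot: [3.122, -0.353, -0.004]
contact_force: [-0.1, -1.1, -3.1]
finger_gap: 0.0112
finger_force: 68.6
t: 7.25
ee_pos: [0.5355, -0.3182, 0.3124]
ee_rot: [-3.139, -0.042, 0.005]
contact_force: [-0.0, -0.2, -3.0]
finger_gap: 0.0113
finger_force: 68.7
t: 7.5
ee_pos: [0.5365, -0.3154, 0.3146]
ee_rot: [-3.14, -0.048, 0.0]
contact_force: [0.5, -0.2, -3.1]
finger_gap: 0.0111
finger_force: 68.7
turn [-0.0001 -0.0001  0.0006] shift [0.0007 0.0023 0.1798] t 7.55
red [211.  48.] 792 [ 0.6607 -0.2535  0.0182]
red [219. 242.] 506 [ 0.4137 -0.2612  0.0185]
blue [110.  50.] 705 [ 0.6568 -0.1335  0.0183]
blue [134. 242.] 479 [ 0.4089 -0.1427  0.0182]
yellow [161.  49.] 807 [ 0.6586 -0.1945  0.0182]
yellow [176. 242.] 490 [ 0.411  -0.2014  0.0183]
green 0
blue 0
red 0
yellow 0
10982 [ 0.503 -0.322  0.319] [ 0.642 -0.307  0.432]
```

View pics/w2.png

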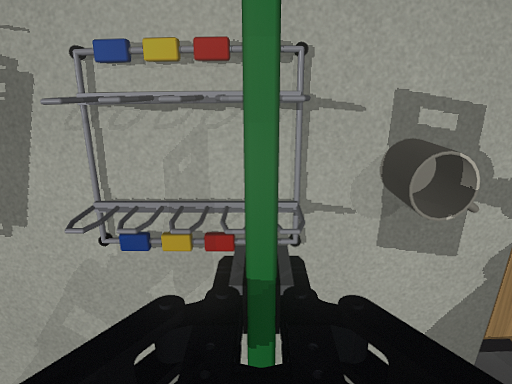

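Wrist view: the green board is held over the slot next to red. The red, yellow and blue clips are visible at columns 211, 161 and 110, with green hidden under the board, and the mug is clear at (430,185). I'll lower in stages.

```bash
python3 -m handwheel '[[[0,0,0.0005,0.004,0.003,0.03,1],[0,0,0.0005,0.004,0.003,0.07,1],[0,0,0.0005,0.004,0.003,0.11,1],[0,0,0.0005,0.004,0.003,0.14,1],[0,0,0.0005,0.004,0.003,0.17,1],[0,0,0.0005,0.004,0.003,0.19,1],[0,0,0.0005,0.004,0.003,0.2,1],[0,0,0.0005,0.004,0.003,0.2,1]]]'
python3 -m handwheel '[[[0,0,0,0,0,0.02,1],[0,0,0,0,0,0.04,1],[0,0,0,0,0,0.06,1],[0,0,0,0,0,0.08,1],[0,0,0,0,0,0.095,1],[0,0,0,0,0,0.105,1],[0,0,0,0,0,0.115,1],[0,0,0,0,0,0.115,1]]]'
```

```text
t: 8.55
ee_pos: [0.5384, -0.3183, 0.2146]
ee_rot: [3.141, 0.043, 0.0]
contact_force: [1.1, -0.3, -2.8]
finger_gap: 0.0111
finger_force: 68.7
t: 9.55
ee_pos: [0.5382, -0.3181, 0.1567]
ee_rot: [-3.141, -0.043, 0.001]
contact_force: [0.1, -0.1, -3.5]
finger_gap: 0.0113
finger_force: 68.8
```

```bash
python3 -m handwheel '[[[0,0,0,0,0,0.006,1],[0,0,0,0,0,0.012,1],[0,0,0,0,0,0.016,1],[0,0,0,0,0,0.019,1],[0,0,0,0,0,0.021,1],[0,0,0,0,0,0.022,1],[0,0,0,0,0,0.022,1]]]'
```

```text
t: 10.42
ee_pos: [0.5384, -0.3182, 0.1461]
ee_rot: [3.141, 0.043, -0.0]
contact_force: [0.6, 0.8, -3.3]
finger_gap: 0.011
finger_force: 68.8
```

```bash
python3 -m handwheel '[[[0,0,0,0,0,0.001,1],[0,0,0,0,0,0.002,1],[0,0,0,0,0,0.003,1],[0,0,0,0,0,0.003,1]]]'; python3 -m handwheel '[[[0,0,0,0,0,0.001,1],[0,0,0,0,0,0.002,1],[0,0,0,0,0,0.002,1]]]'
```

```text
t: 10.92
ee_pos: [0.5383, -0.3184, 0.1458]
ee_rot: [3.14, 0.043, 0.001]
contact_force: [-2.8, 0.5, 4.4]
finger_gap: 0.0113
finger_force: 69.8
t: 11.3
ee_pos: [0.5384, -0.3184, 0.1458]
ee_rot: [3.14, 0.043, 0.002]
contact_force: [-5.1, 1.3, 7.0]
finger_gap: 0.011
finger_force: 70.4
```

The board is seated: contact came at the same height as the grasp. I'll release and lift.

```bash
python3 -m handwheel '[[[0,0,0,0,0,-0.003,0.85],[0,0,0,0,0,-0.003,0.7],[0,0,0,0,0,-0.003,0.5],[0,0,0,0,0,-0.003,0.5],[0,0,0,0,0,-0.003,0.5],[0,0,0,0,0,-0.1,0.5],[0,0,0,0,0,-0.22,0.5],[0,0,0,0,0,-0.34,0.5]]]'
python3 - <<'E'
from m import *
print(bot.observe()['ee_pos'])
c=bot.camera("top"); C=-c["R"].T@c["t"]; d=dict(img=c["img"],P=cloud(c),z=c["range_z"]); edges(d,C,-.6,-.05,.4)
goto(.5607,.2015,.315,-.225)
E
```

```text
t: 12.3
ee_pos: [0.5381, -0.318, 0.3152]
ee_rot: [-3.141, -0.043, 0.0]
contact_force: [0.9, -0.4, 0.8]
finger_gap: 0.0426
finger_force: 0.0
[ 0.53814069 -0.3180408   0.31515652]
green 24 552.9 -317.4 7 32 89.1
blue 0
red 0
yellow 0
turn [ 0.0028 -0.0047  0.0804] shift [ 0.0703 -1.0401  0.0127] t 12.35
```

```bash
python3 -m handwheel '[[[0,0,0.01,0,-0.1,0,0.5],[0,0,0.02,0.01,-0.22,0,0.5],[0,0,0.03,0.02,-0.34,0,0.5],[0,0,0.04,0.03,-0.46,0,0.5],[0,0,0.05,0.04,-0.58,0,0.5],[0,0,0.06,0.05,-0.7,0,0.5],[0,0,0.07,0.06,-0.82,0,0.5],[0,0,0.08,0.07,-0.92,0,0.5]]]'
python3 -m handwheel '[[[0,0,0,0,0,0,0.5],[0,0,0,0,0,0,0.5]]]'
python3 - <<'E'
from m import *
c=bot.camera("wrist"); C=-c["R"].T@c["t"]
d=dict(img=c["img"],P=cloud(c),z=c["range_z"]); edges(d,C); print(bot.observe()['ee_pos'])
c=bot.camera("top"); C=-c["R"].T@c["t"]; d=dict(img=c["img"],P=cloud(c),z=c["range_z"]); edges(d,C,-.6,-.05,.4)
goto(.5607,.2015,.315,-.225)
E
```

```text
t: 13.35
ee_pos: [0.5604, 0.1449, 0.3136]
ee_rot: [-3.122, 0.351, -0.001]
contact_force: [1.3, -0.5, 0.1]
finger_gap: 0.0429
finger_force: 0.0
t: 13.6
ee_pos: [0.5606, 0.1424, 0.3134]
ee_rot: [3.121, -0.35, -0.0]
contact_force: [0.3, 0.4, 1.6]
finger_gap: 0.0423
finger_force: 0.0
green 0
blue 3478 569.0 259.6 15 217 77.3
red 2717 586.2 195.2 13 166 77.4
yellow 3112 543.2 145.0 12 218 77.2
[0.5606827  0.14177484 0.31350414]
green 138 534.6 -317.1 208 11 1.1
blue 0
red 0
yellow 0
turn [ 0.0001 -0.     -0.0001] shift [-0.0269 -0.1171 -0.0029] t 13.7
```

```bash
python3 -m handwheel '[[[0,0,0,-0.01,-0.06,0,0.5],[0,0,0,-0.0265,-0.118,0,0.5],[0,0,0,-0.0265,-0.118,0,0.5],[0,0,0,-0.0265,-0.118,0,0.5]]]'
python3 - <<'E'
from m import *
c=bot.camera("wrist"); C=-c["R"].T@c["t"]
d=dict(img=c["img"],P=cloud(c),z=c["range_z"]); edges(d,C); print(bot.observe()['ee_pos'])
goto(.561,.2022,.1455,-.225)
E
```

```text
t: 14.2
ee_pos: [0.5611, 0.2016, 0.3137]
ee_rot: [3.121, -0.353, 0.0]
contact_force: [-0.5, 0.1, 0.2]
finger_gap: 0.0425
finger_force: 0.0
green 0
blue 2875 590.6 255.7 13 173 77.4
red 3206 560.6 202.6 12 217 77.3
yellow 2879 565.1 140.9 13 174 77.1
[0.56109852 0.20156948 0.31374347]
turn [ 0.0002 -0.0001 -0.0002] shift [-0.0006 -0.0014  0.3365] t 14.25
```

```bash
python3 -m handwheel '[[[0,0,0,0,-0.0015,0.06,0.5],[0,0,0,0,-0.0015,0.13,0.5],[0,0,0,0,-0.0015,0.2,0.5],[0,0,0,0,-0.0015,0.27,0.5],[0,0,0,0,-0.0015,0.31,0.5],[0,0,0,0,-0.0015,0.336,0.5],[0,0,0,0,-0.0015,0.336,0.5],[0,0,0,0,-0.0015,0.336,0.5]]]'
python3 -m handwheel '[[[0,0,0,0,0,0,0.7],[0,0,0,0,0,0,0.9],[0,0,0,0,0,0,1],[0,0,0,0,0,0,1],[0,0,0,0,0,0,1],[0,0,0,0,0,0,1]]]' 70
python3 -m handwheel '[[[0,0,0,0,0,-0.03,1],[0,0,0,0,0,-0.07,1],[0,0,0,0,0,-0.12,1],[0,0,0,0,0,-0.17,1],[0,0,0,0,0,-0.23,1],[0,0,0,0,0,-0.29,1],[0,0,0,0,0,-0.34,1],[0,0,0,0,0,-0.34,1]]]'
python3 -c "
from m import *
goto(.5375,-.257,.315,.029)"
```

```text
t: 15.25
ee_pos: [0.5618, 0.2037, 0.1471]
ee_rot: [-3.121, 0.351, -0.004]
contact_force: [-0.2, -0.4, -0.4]
finger_gap: 0.0425
finger_force: 0.0
t: 16.0
ee_pos: [0.5615, 0.2038, 0.1468]
ee_rot: [-3.122, 0.351, -0.003]
contact_force: [-0.3, -0.6, 4.5]
finger_gap: 0.0108
finger_force: 69.4
t: 17.0
ee_pos: [0.5615, 0.2041, 0.3176]
ee_rot: [-3.12, 0.35, -0.005]
contact_force: [-0.6, 0.2, -4.6]
finger_gap: 0.0108
finger_force: 68.4
turn [-0.0005 -0.0011 -0.0804] shift [0.1576 0.91   0.004 ] t 17.0
```

```bash
python3 -m handwheel '[[[0,0,0,0.01,0.05,0.003,1],[0,0,0,0.02,0.12,0.003,1],[0,0,-0.01,0.04,0.2,0.003,1],[0,0,-0.02,0.06,0.29,0.003,1],[0,0,-0.03,0.08,0.38,0.003,1],[0,0,-0.04,0.09,0.47,0.003,1],[0,0,-0.05,0.11,0.56,0.003,1],[0,0,-0.06,0.12,0.65,0.003,1]]]'
python3 -c "
from m import *
goto(.5375,-.257,.315,.029)"
```

```text
t: 18.0
ee_pos: [0.5466, -0.1276, 0.3112]
ee_rot: [-3.14, 0.053, 0.007]
contact_force: [0.2, 0.8, -4.1]
finger_gap: 0.0109
finger_force: 68.5
turn [-0.0005  0.0013 -0.0201] shift [-0.0095  0.2593 -0.0079] t 18.0
```

```bash
python3 -m handwheel '[[[0,0,-0.01,-0.004,0.09,0,1],[0,0,-0.02,-0.007,0.17,0,1],[0,0,-0.02,-0.0095,0.23,0,1],[0,0,-0.02,-0.0095,0.256,0,1],[0,0,-0.02,-0.0095,0.256,0,1],[0,0,-0.02,-0.0095,0.256,0,1]]]'
python3 - <<'E'
from m import *
goto(.5375,-.257,.315,.029)
c=bot.camera("wrist"); P=cloud(c); C=-c["R"].T@c["t"]; edges(dict(img=c["img"],P=P,z=c["range_z"]),C,-.5,0)
b=mask(c["img"],'red')&(P[...,2]>.2)
Q=P[b]; print(len(Q),Q.min(0).round(3),Q.max(0).round(3))
E
```

```text
t: 18.75
ee_pos: [0.5383, -0.2528, 0.3138]
ee_rot: [-3.14, -0.046, 0.001]
contact_force: [-0.8, 0.2, -3.9]
finger_gap: 0.0109
finger_force: 68.7
turn [-0.0004  0.0002  0.    ] shift [-0.0018  0.0083 -0.0025] t 18.75
green 2583 539.1 -318.7 217 12 2.1
blue 0
red 0
yellow 0
11996 [ 0.504 -0.26   0.315] [ 0.644 -0.244  0.431]
```

```bash
python3 -m handwheel '[[[0,0,0,-0.002,0.009,0.03,1],[0,0,0,-0.002,0.009,0.07,1],[0,0,0,-0.002,0.009,0.11,1],[0,0,0,-0.002,0.009,0.14,1],[0,0,0,-0.002,0.009,0.17,1],[0,0,0,-0.002,0.009,0.19,1],[0,0,0,-0.002,0.009,0.2,1],[0,0,0,-0.002,0.009,0.2,1]]]'
python3 -c "
from m import *
goto(.5375,-.257,.1465,.029)"
```

```text
t: 19.8
ee_pos: [0.5373, -0.2587, 0.2141]
ee_rot: [3.141, 0.043, -0.0]
contact_force: [1.3, -0.2, -3.4]
finger_gap: 0.0112
finger_force: 68.7
turn [ 0.      0.     -0.0005] shift [ 0.0006 -0.0034  0.1352] t 19.8
```

```bash
python3 -m handwheel '[[[0,0,0,0,-0.002,0.02,1],[0,0,0,0,-0.002,0.04,1],[0,0,0,0,-0.002,0.06,1],[0,0,0,0,-0.002,0.08,1],[0,0,0,0,-0.002,0.1,1],[0,0,0,0,-0.002,0.115,1],[0,0,0,0,-0.002,0.125,1],[0,0,0,0,-0.002,0.13,1]]]'; python3 -m handwheel '[[[0,0,0,0,0,0.002,1],[0,0,0,0,0,0.004,1],[0,0,0,0,0,0.006,1],[0,0,0,0,0,0.006,1]]]'
```

```text
t: 20.8
ee_pos: [0.5372, -0.2577, 0.1489]
ee_rot: [-3.141, -0.043, 0.0]
contact_force: [0.4, -0.0, -3.7]
finger_gap: 0.0107
finger_force: 68.8
t: 21.3
ee_pos: [0.5373, -0.2578, 0.1469]
ee_rot: [3.141, 0.043, 0.001]
contact_force: [-1.4, 0.2, -1.2]
finger_gap: 0.0112
finger_force: 69.3
```

Contact is starting at 0.1469, against a grasp height of 0.1468. I'll press down 1 mm more, release and lift, then travel to blue.

```bash
python3 -m handwheel '[[[0,0,0,0,0,0.001,1],[0,0,0,0,0,0.002,1],[0,0,0,0,0,0.002,1]]]'
python3 -m handwheel '[[[0,0,0,0,0,-0.003,0.85],[0,0,0,0,0,-0.003,0.7],[0,0,0,0,0,-0.003,0.5],[0,0,0,0,0,-0.003,0.5],[0,0,0,0,0,-0.003,0.5],[0,0,0,0,0,-0.1,0.5],[0,0,0,0,0,-0.22,0.5],[0,0,0,0,0,-0.34,0.5]]]'
python3 -c "
from m import *
goto(.5685,.2615,.315,-.225)"
```

```text
t: 21.68
ee_pos: [0.5373, -0.2579, 0.1468]
ee_rot: [3.14, 0.043, 0.002]
contact_force: [-3.1, 1.4, 4.9]
finger_gap: 0.0111
finger_force: 70.2
t: 22.68
ee_pos: [0.537, -0.2576, 0.3167]
ee_rot: [-3.141, -0.043, 0.001]
contact_force: [0.6, -0.3, 0.1]
finger_gap: 0.0431
finger_force: 0.0
turn [-0.      0.0001  0.0804] shift [ 0.0916 -1.036   0.0034] t 22.675
```

```bash
python3 -m handwheel '[[[0,0,0.01,0.01,-0.1,0,0.5],[0,0,0.02,0.02,-0.22,0,0.5],[0,0,0.03,0.03,-0.34,0,0.5],[0,0,0.04,0.04,-0.46,0,0.5],[0,0,0.05,0.05,-0.58,0,0.5],[0,0,0.06,0.06,-0.7,0,0.5],[0,0,0.07,0.08,-0.82,0,0.5],[0,0,0.08,0.0916,-0.94,0,0.5]]]'
python3 -c "
from m import *
goto(.5685,.2615,.315,-.225)"
```

```text
t: 23.68
ee_pos: [0.5701, 0.2154, 0.3151]
ee_rot: [3.122, -0.352, 0.001]
contact_force: [1.3, 0.5, 0.1]
finger_gap: 0.0427
finger_force: 0.0
turn [ 0.     -0.0002  0.0001] shift [-0.0236 -0.0893  0.0003] t 23.675
```

```bash
python3 -m handwheel '[[[0,0,0,-0.01,-0.05,0,0.5],[0,0,0,-0.0236,-0.093,0,0.5],[0,0,0,-0.0236,-0.093,0,0.5],[0,0,0,-0.0236,-0.093,0,0.5],[0,0,0,-0.0236,-0.093,0,0.5]]]'
python3 - <<'E'
from m import *
c=bot.camera("wrist"); C=-c["R"].T@c["t"]
d=dict(img=c["img"],P=cloud(c),z=c["range_z"]); edges(d,C); print(bot.observe()['ee_pos'])
c=bot.camera("top"); C=-c["R"].T@c["t"]; d=dict(img=c["img"],P=cloud(c),z=c["range_z"]); edges(d,C,-.6,-.05,.4)
goto(.5685,.2625,.1455,-.225)
E
```

```text
t: 24.3
ee_pos: [0.5691, 0.26, 0.3154]
ee_rot: [3.121, -0.354, 0.001]
contact_force: [-0.4, -0.6, -0.3]
finger_gap: 0.0428
finger_force: 0.0
green 0
blue 3115 569.1 262.2 12 217 77.1
red 0
yellow 3618 544.1 146.7 15 217 77.3
[0.56909879 0.26011551 0.31543226]
green 167 532.8 -317.3 211 11 0.9
blue 0
red 179 532.8 -257.9 214 12 2.4
yellow 0
turn [ 0.     -0.0001 -0.0001] shift [-0.0022 -0.0041  0.3398] t 24.4
```

```bash
python3 -m handwheel '[[[0,0,0,0,-0.003,0.06,0.5],[0,0,0,0,-0.003,0.13,0.5],[0,0,0,0,-0.003,0.2,0.5],[0,0,0,0,-0.003,0.27,0.5],[0,0,0,0,-0.003,0.31,0.5],[0,0,0,0,-0.003,0.339,0.5],[0,0,0,0,-0.003,0.339,0.5],[0,0,0,0,-0.003,0.339,0.5]]]'
python3 -m handwheel '[[[0,0,0,0,0,0,0.7],[0,0,0,0,0,0,0.9],[0,0,0,0,0,0,1],[0,0,0,0,0,0,1],[0,0,0,0,0,0,1],[0,0,0,0,0,0,1]]]' 70
python3 -m handwheel '[[[0,0,0,0,0,-0.03,1],[0,0,0,0,0,-0.07,1],[0,0,0,0,0,-0.12,1],[0,0,0,0,0,-0.17,1],[0,0,0,0,0,-0.23,1],[0,0,0,0,0,-0.29,1],[0,0,0,0,0,-0.34,1],[0,0,0,0,0,-0.34,1]]]'
python3 -c "
from m import *
goto(.533,-.138,.315,.029)"
```

```text
t: 25.4
ee_pos: [0.5699, 0.2629, 0.147]
ee_rot: [-3.121, 0.351, -0.003]
contact_force: [-0.3, 0.4, -0.3]
finger_gap: 0.0427
finger_force: 0.0
t: 26.15
ee_pos: [0.5697, 0.2629, 0.1469]
ee_rot: [-3.121, 0.351, -0.003]
contact_force: [-0.3, -0.7, 5.2]
finger_gap: 0.0111
finger_force: 69.3
t: 27.15
ee_pos: [0.5697, 0.2631, 0.3179]
ee_rot: [-3.12, 0.35, -0.006]
contact_force: [0.7, 0.0, -2.4]
finger_gap: 0.011
finger_force: 68.3
turn [-0.0006 -0.0012 -0.0804] shift [0.1063 0.7985 0.0044] t 27.15
```

```bash
python3 -m handwheel '[[[0,0,0,0.01,0.05,0.003,1],[0,0,0,0.02,0.12,0.003,1],[0,0,-0.01,0.03,0.2,0.003,1],[0,0,-0.02,0.04,0.28,0.003,1],[0,0,-0.03,0.05,0.36,0.003,1],[0,0,-0.04,0.06,0.44,0.003,1],[0,0,-0.05,0.07,0.52,0.003,1],[0,0,-0.06,0.08,0.6,0.003,1]]]'
python3 -c "
from m import *
goto(.533,-.138,.315,.029)"
```

```text
t: 28.15
ee_pos: [0.5407, -0.0397, 0.3117]
ee_rot: [-3.14, 0.053, 0.006]
contact_force: [0.7, 1.0, -3.2]
finger_gap: 0.0111
finger_force: 68.5
turn [-0.0002  0.0012 -0.0201] shift [-0.0087  0.1971 -0.0067] t 28.15
```

```bash
python3 -m handwheel '[[[0,0,-0.01,-0.004,0.08,0,1],[0,0,-0.02,-0.007,0.15,0,1],[0,0,-0.02,-0.009,0.185,0,1],[0,0,-0.02,-0.009,0.198,0,1],[0,0,-0.02,-0.009,0.198,0,1],[0,0,-0.02,-0.009,0.198,0,1]]]'
python3 - <<'E'
from m import *
c=bot.camera("wrist"); P=cloud(c); C=-c["R"].T@c["t"]; edges(dict(img=c["img"],P=P,z=c["range_z"]),C,-.5,0)
b=mask(c["img"],'blue')&(P[...,2]>.2)
Q=P[b]; print(len(Q),Q.min(0).round(3),Q.max(0).round(3),bot.observe()["ee_pos"])
goto(.533,-.138,.1465,.029)
E
```

```text
t: 28.9
ee_pos: [0.5338, -0.1362, 0.3142]
ee_rot: [-3.141, -0.046, -0.0]
contact_force: [-0.3, 0.4, -2.2]
finger_gap: 0.0112
finger_force: 68.6
green 3503 539.3 -315.7 217 16 1.5
blue 0
red 3613 537.6 -256.7 217 14 1.6
yellow 0
11920 [ 0.499 -0.143  0.316] [ 0.64  -0.128  0.431] [ 0.53383652 -0.13627671  0.31429134]
turn [-0.0001 -0.0001  0.0001] shift [-0.0019  0.0035  0.3356] t 28.95
```

```bash
python3 -m handwheel '[[[0,0,0,-0.002,0.001,0.03,1],[0,0,0,-0.002,0.001,0.07,1],[0,0,0,-0.002,0.001,0.11,1],[0,0,0,-0.002,0.001,0.14,1],[0,0,0,-0.002,0.001,0.17,1],[0,0,0,-0.002,0.001,0.19,1],[0,0,0,-0.002,0.001,0.2,1],[0,0,0,-0.002,0.001,0.2,1]]]'
python3 -c "
from m import *
goto(.533,-.138,.1469,.029)"
```

```text
t: 29.95
ee_pos: [0.5326, -0.1379, 0.2141]
ee_rot: [3.141, 0.043, -0.0]
contact_force: [0.4, 0.2, -2.7]
finger_gap: 0.0109
finger_force: 68.7
turn [ 0.      0.     -0.0005] shift [0.0007 0.0002 0.1343] t 29.95
```

```bash
python3 -m handwheel '[[[0,0,0,0,0,0.02,1],[0,0,0,0,0,0.04,1],[0,0,0,0,0,0.06,1],[0,0,0,0,0,0.08,1],[0,0,0,0,0,0.1,1],[0,0,0,0,0,0.115,1],[0,0,0,0,0,0.125,1],[0,0,0,0,0,0.13,1]]]'; python3 -m handwheel '[[[0,0,0,0,0,0.002,1],[0,0,0,0,0,0.004,1],[0,0,0,0,0,0.006,1],[0,0,0,0,0,0.007,1],[0,0,0,0,0,0.007,1]]]'
```

```text
t: 30.95
ee_pos: [0.5326, -0.1379, 0.1489]
ee_rot: [3.141, 0.043, -0.0]
contact_force: [-0.0, -0.2, -3.0]
finger_gap: 0.0105
finger_force: 68.7
t: 31.58
ee_pos: [0.5328, -0.138, 0.1469]
ee_rot: [3.141, 0.043, 0.002]
contact_force: [-3.6, 1.9, 4.7]
finger_gap: 0.0112
finger_force: 69.7
```

Seated. I'll release, lift and go to yellow.

```bash
python3 -m handwheel '[[[0,0,0,0,0,-0.003,0.85],[0,0,0,0,0,-0.003,0.7],[0,0,0,0,0,-0.003,0.5],[0,0,0,0,0,-0.003,0.5],[0,0,0,0,0,-0.003,0.5],[0,0,0,0,0,-0.1,0.5],[0,0,0,0,0,-0.22,0.5],[0,0,0,0,0,-0.34,0.5]]]'
python3 -m handwheel '[[[0,0,0.01,0,-0.08,0,0.5],[0,0,0.02,0.01,-0.16,0,0.5],[0,0,0.04,0.01,-0.25,0,0.5],[0,0,0.06,0.02,-0.34,0,0.5],[0,0,0.08,0.03,-0.44,0,0.5],[0,0,0.0805,0.035,-0.55,0,0.5],[0,0,0.0805,0.035,-0.55,0,0.5],[0,0,0.0805,0.035,-0.55,0,0.5]]]'
python3 - <<'E'
from m import *
c=bot.camera("wrist"); C=-c["R"].T@c["t"]
d=dict(img=c["img"],P=cloud(c),z=c["range_z"]); edges(d,C); print(bot.observe()['ee_pos'])
goto(.5425,.145,.1455,-.225)
E
```

```text
t: 32.58
ee_pos: [0.5324, -0.1378, 0.3172]
ee_rot: [-3.141, -0.043, 0.0]
contact_force: [1.2, 0.3, -0.0]
finger_gap: 0.0423
finger_force: 0.0
t: 33.58
ee_pos: [0.5425, 0.1373, 0.3155]
ee_rot: [3.121, -0.352, -0.0]
contact_force: [-0.8, -0.4, -0.2]
finger_gap: 0.043
finger_force: 0.0
green 0
blue 0
red 0
yellow 3191 543.3 145.1 12 216 77.0
[0.54260952 0.13669219 0.31559135]
turn [ 0.0002 -0.     -0.0004] shift [-0.004  -0.0164  0.3402] t 33.625
```

```bash
python3 -m handwheel '[[[0,0,0,-0.003,-0.014,0.03,0.5],[0,0,0,-0.003,-0.014,0.1,0.5],[0,0,0,-0.003,-0.014,0.17,0.5],[0,0,0,-0.003,-0.014,0.24,0.5],[0,0,0,-0.003,-0.014,0.3,0.5],[0,0,0,-0.003,-0.014,0.338,0.5],[0,0,0,-0.003,-0.014,0.338,0.5],[0,0,0,-0.003,-0.014,0.338,0.5]]]'
python3 -m handwheel '[[[0,0,0,0,0,0,0.7],[0,0,0,0,0,0,0.9],[0,0,0,0,0,0,1],[0,0,0,0,0,0,1],[0,0,0,0,0,0,1],[0,0,0,0,0,0,1]]]' 70
python3 -m handwheel '[[[0,0,0,0,0,-0.03,1],[0,0,0,0,0,-0.07,1],[0,0,0,0,0,-0.12,1],[0,0,0,0,0,-0.17,1],[0,0,0,0,0,-0.23,1],[0,0,0,0,0,-0.29,1],[0,0,0,0,0,-0.34,1],[0,0,0,0,0,-0.34,1]]]'
python3 -c "
from m import *
goto(.535,-.1975,.315,.029)"
```

```text
t: 34.62
ee_pos: [0.5434, 0.1446, 0.1479]
ee_rot: [-3.121, 0.354, -0.004]
contact_force: [0.1, 0.3, -0.2]
finger_gap: 0.0428
finger_force: 0.0
t: 35.38
ee_pos: [0.5435, 0.1449, 0.1482]
ee_rot: [-3.121, 0.353, -0.005]
contact_force: [0.1, 0.3, 6.6]
finger_gap: 0.0111
finger_force: 69.1
t: 36.38
ee_pos: [0.5431, 0.1447, 0.3187]
ee_rot: [-3.121, 0.353, -0.006]
contact_force: [0.2, -0.4, -3.0]
finger_gap: 0.0109
finger_force: 68.4
turn [-0.0003 -0.0011 -0.0809] shift [0.137  0.6708 0.0071] t 36.375
```

```bash
python3 -m handwheel '[[[0,0,0,0.01,0.05,0.003,1],[0,0,0,0.02,0.12,0.003,1],[0,0,-0.01,0.04,0.2,0.003,1],[0,0,-0.02,0.06,0.28,0.003,1],[0,0,-0.03,0.08,0.36,0.003,1],[0,0,-0.05,0.09,0.44,0.003,1],[0,0,-0.065,0.11,0.52,0.003,1],[0,0,-0.081,0.125,0.59,0.003,1]]]'
python3 -m handwheel '[[[0,0,0,0,0.04,0,1],[0,0,0,0,0.06,0,1],[0,0,0,0,0.07,0,1],[0,0,0,0,0.07,0,1],[0,0,0,0,0.07,0,1]]]'
python3 - <<'E'
from m import *
goto(.535,-.1975,.1482,.029)
c=bot.camera("wrist"); P=cloud(c); C=-c["R"].T@c["t"]; edges(dict(img=c["img"],P=P,z=c["range_z"]),C,-.5,0)
b=mask(c["img"],'yellow')&(P[...,2]>.2)
Q=P[b]; print(len(Q),Q.min(0).round(3),Q.max(0).round(3),bot.observe()["ee_pos"])
E
```

```text
t: 37.38
ee_pos: [0.5368, -0.1581, 0.3125]
ee_rot: [-3.14, -0.047, 0.007]
contact_force: [0.8, 0.8, -3.0]
finger_gap: 0.011
finger_force: 68.5
t: 38.0
ee_pos: [0.5388, -0.191, 0.3154]
ee_rot: [-3.141, -0.048, -0.001]
contact_force: [-0.0, 0.2, -2.6]
finger_gap: 0.0107
finger_force: 68.6
turn [-0.     -0.0001  0.0004] shift [-0.0082  0.0129  0.3344] t 38.0
green 2934 539.1 -316.8 218 14 1.7
blue 2852 532.1 -139.1 218 11 1.6
red 3420 536.8 -257.5 218 13 1.7
yellow 0
11958 [ 0.503 -0.198  0.309] [ 0.645 -0.182  0.432] [ 0.53883368 -0.19100182  0.31542984]
```

```bash
python3 -m handwheel '[[[0,0,0,-0.004,0.006,0,1],[0,0,0,-0.007,0.011,0.03,1],[0,0,0,-0.007,0.011,0.07,1],[0,0,0,-0.007,0.011,0.11,1],[0,0,0,-0.007,0.011,0.15,1],[0,0,0,-0.007,0.011,0.18,1],[0,0,0,-0.007,0.011,0.2,1],[0,0,0,-0.007,0.011,0.2,1]]]'
python3 -c "
from m import *
goto(.535,-.1975,.1482,.029)"
```

```text
t: 39.05
ee_pos: [0.5349, -0.1973, 0.2141]
ee_rot: [-3.14, -0.046, 0.003]
contact_force: [-1.0, -1.1, -2.6]
finger_gap: 0.0109
finger_force: 68.6
turn [-0.0003  0.0005  0.    ] shift [0.0003 0.0005 0.1318] t 39.05
```

```bash
python3 -m handwheel '[[[0,0,0,0,0,0.02,1],[0,0,0,0,0,0.04,1],[0,0,0,0,0,0.06,1],[0,0,0,0,0,0.08,1],[0,0,0,0,0,0.1,1],[0,0,0,0,0,0.115,1],[0,0,0,0,0,0.125,1],[0,0,0,0,0,0.128,1]]]'; python3 -m handwheel '[[[0,0,0,0,0,0.002,1],[0,0,0,0,0,0.004,1],[0,0,0,0,0,0.006,1],[0,0,0,0,0,0.006,1],[0,0,0,0,0,0.006,1]]]'
```

```text
t: 40.05
ee_pos: [0.5353, -0.1974, 0.1508]
ee_rot: [-3.141, -0.046, 0.001]
contact_force: [-0.4, 0.6, -1.8]
finger_gap: 0.0114
finger_force: 68.7
t: 40.67
ee_pos: [0.5354, -0.1975, 0.1483]
ee_rot: [3.141, 0.046, 0.0]
contact_force: [-0.4, -0.4, -2.0]
finger_gap: 0.0109
finger_force: 68.8
```

```bash
python3 -m handwheel '[[[0,0,0,0,0,0.001,1],[0,0,0,0,0,0.002,1],[0,0,0,0,0,0.003,1],[0,0,0,0,0,0.003,1]]]'
```

```text
t: 41.18
ee_pos: [0.5353, -0.1976, 0.1482]
ee_rot: [3.14, 0.046, 0.001]
contact_force: [-4.8, 1.7, 5.7]
finger_gap: 0.011
finger_force: 69.9
```

Seated. I'll release, lift and withdraw for a check.

```bash
python3 -m handwheel '[[[0,0,0,0,0,-0.003,0.85],[0,0,0,0,0,-0.003,0.7],[0,0,0,0,0,-0.003,0.5],[0,0,0,0,0,-0.003,0.5],[0,0,0,0,0,-0.003,0.5],[0,0,0,0,0,-0.1,0.5],[0,0,0,0,0,-0.22,0.5],[0,0,0,0,0,-0.34,0.5]]]'
python3 -m handwheel '[[[0,0,0,-0.05,-0.08,-0.05,0.5],[0,0,0,-0.1,-0.18,-0.05,0.5],[0,0,0,-0.15,-0.29,-0.05,0.5],[0,0,0,-0.2,-0.4,-0.05,0.5],[0,0,0,-0.2,-0.4,-0.05,0.5],[0,0,0,-0.2,-0.4,-0.05,0.5]]]'
python3 - <<'E'
from m import *
for n in("scene","top"):
    c=save(n,n+"9.png"); C=-c["R"].T@c["t"]; d=dict(img=c["img"],P=cloud(c),z=c["range_z"]); print(n); edges(d,C,-.6,-.05)
    for i,y in zip('GRYB',(-.317,-.257,-.1975,-.138)):
        P=d["P"]; b=(P[...,2]>.1)&(abs(P[...,1]-y)<.02)&(P[...,0]>.4)&(P[...,0]<.7); print(i,np.percentile(P[b][:,2],97).round(4))
    np.savez("pics/"+n+"9.npz",img=c["img"])
E
```

```text
t: 42.18
ee_pos: [0.5351, -0.1973, 0.3182]
ee_rot: [-3.141, -0.046, 0.0]
contact_force: [-0.2, -0.7, 0.7]
finger_gap: 0.0423
finger_force: 0.0
t: 42.92
ee_pos: [0.4297, -0.0006, 0.3418]
ee_rot: [3.14, 0.047, 0.001]
contact_force: [0.2, 0.0, 0.9]
finger_gap: 0.0426
finger_force: 0.0
scene
green 417 539.6 -318.4 219 12 1.7
blue 390 533.0 -140.0 220 13 1.6
red 385 538.2 -258.8 220 12 1.8
yellow 400 535.5 -198.7 221 12 1.8
G 0.1572
R 0.1573
Y 0.1572
B 0.1567
top
green 165 534.6 -317.2 208 11 1.1
blue 177 527.4 -140.7 217 10 0.5
red 181 532.8 -257.9 214 12 2.4
yellow 170 530.9 -198.4 214 11 1.2
G 0.1607
R 0.1595
Y 0.1614
B 0.1616
```

View pics/scene9.png

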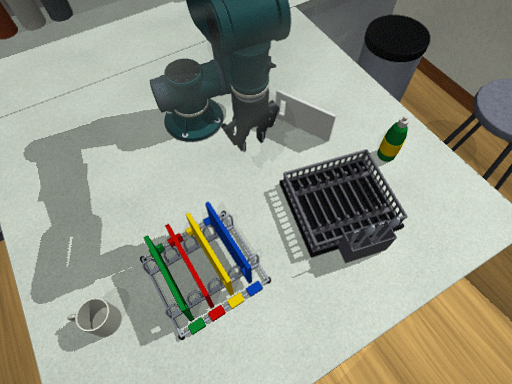

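The scene view shows all four boards standing in the slots of their own colour: green (168,278), red (190,265), yellow (210,252), blue (228,240). Their tops are level with the reading in the drainer (0.157 m), they sit within a few mm of the slot middles, and the bottle and mug are in place. I'll hand in.

```bash
python3 -c "
from rig import bot
print(bot.hand_in())"
```

```text
the job is handed in; nothing more can be done
None
```

All four boards now stand fully down in the rack slots of their own colour, the bottle and mug look undisturbed, and the job is handed in at about 43 s on the robot's clock (no verdict was returned).

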